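Dip the wireless probe through the vessel's guide sleeve

TASK

Pull the wireless probe with the tall round head straight up out of its charging stand, against the spring catches, and lower its stem through the open guide sleeve in the lid of the measuring vessel until only about 25 mm of the stem shows above the sleeve. Neither the probe nor the robot may touch the vessel, its lid or the sleeve: finish holding the probe there, upright, still and centred in the sleeve, and do not let go. Leave everything else on the bench where it stands.

Things in the scene. Friction and masses are not known exactly. Their poses are not given: they have to be found in the camera images.
- probe: The wireless probe to use, 183 mm long, 0.09 to 0.15 kg, upright in its stand. Origin at the stem's tip, z along its axis to the head. From the tip: black stem, 12 mm diameter, 0 to 100 mm; steel spigot, 19 mm diameter, 100 to 122 mm, grooved at 112 mm for the catches; grey flange, 32 mm diameter, to 128 mm; smooth round black head, 28 mm diameter, to 183 mm, to be gripped from above.
- probe_tip (a point): The tip of the probe's stem (the probe's origin).
- probe_shoulder (a point): The top of the probe's stem, on its axis 100 mm from the tip, where the steel spigot begins.
- probe_head (a point): Point on the axis of the probe's head, 155 mm from the tip: the middle of the head's height, where to grip it. Its axes are the probe's.
- stand: The probe's charging stand, fixed: white column 56 x 52 mm on a black foot 80 x 72 mm, top face 138 mm above the bench. Origin under its centre on the bench, z up. The seated probe's flange rests on the top face, its tip hangs 16 mm above the bench. A second stand of the same make, with the other probe, stands near it; which of the two stands where varies.
- stand_socket (a point): Centre of the socket in the stand's top face, 138 mm above the bench: an open 21 mm bore that the probe's stem must rise 122 mm to leave. Two opposed spring plungers, on the stand's +y and -y sides 9.5 mm below the top face, sit in the spigot's groove; they give way within the first 5 mm of a straight upward pull, at about 10 to 15 N, then let it slide free.
- vessel: The measuring vessel, fixed: a closed stainless pot, 90 mm diameter, on a flat white stirrer 150 x 150 x 18 mm. Origin under its centre on the bench, z up. White lid, 98 mm diameter, its top 106 mm above the bench, with the guide sleeve in its middle and three stoppered side ports that end 118 mm above the bench.
- guide_mouth (a point): Centre of the mouth of the guide sleeve, a white tube 36 mm outside with an open 24 mm bore, in the middle of the lid. Mouth 126 mm above the bench; z up along the bore's axis. The bore is 28 mm long and opens into the pot, whose floor lies 104 mm below the mouth.
- probe_other: Bystander: the other probe, with the same stem, spigot and flange but a low square black head, 34 x 34 x 18 mm, upright in the second stand, its top 162 mm above the bench. Origin at its stem's tip.
- wash_bottle: Bystander: white wash bottle, 68 mm diameter, with a red cap and bent spout, 194 mm high. Origin under its centre.
- beaker: Bystander: glass beaker, 70 mm diameter, 95 mm high. Origin under its centre.
- tube_rack: Bystander: white rack 62 x 170 mm with three blue-capped tubes, 119 mm high. Origin under its centre.
- meter: Bystander: black handheld meter 85 x 185 x 30 mm lying on the bench. Origin under its centre.
- sample_jar: Bystander: white jar, 52 mm diameter, 65 mm high, black cap. Origin under its centre.
- buffer_bottle: Bystander: white bottle, 48 mm diameter, 95 mm high. Origin under its centre.
- spatula: Bystander: steel spatula 180 mm long lying on the bench. Origin under its middle.
Not all that is in view belongs to the job. What is shaped like the vessel but red is not meant.

How it is judged:
By the outcome, as a careful person would: the job done as asked, in the order asked, and still so for the second after the job is handed in, while the arm keeps its last pose, push and grip.
It also fails if it takes over 51 s, if anything falls off the work surface, if the arm or the gripper's body presses on something with over 40 N, if the wrist force passes 120 N, or if a joint passes its speed limit or range.

ROBOT

A 7-joint arm with a two-finger parallel gripper is mounted at the origin on the work surface. World frame = base frame: x ahead of the robot, y to its left, z up, the work surface at z = 0. Lengths are in m, angles in degrees, forces in N, time in s.
With the tool pointing down it reaches from about 0.35 to 0.775 m from the base axis. Payload 3.1 kg.
Tool frame: the origin (TCP) lies at the centre of the arm's flange, where the gripper is bolted on; the fingertips stand 173 mm ahead of it and the grasp point (between the pads) lies 155 mm ahead of it (tips_ahead is the distance from the TCP to the fingertips, in m); z points along the fingers, y is the line along which they close (so a half turn about z gives the same grasp; the last joint's range is limited). The gripper opens to 85 mm and grips with 20 to 120 N. Pads are 22 mm wide; open, the fingers measure 114 mm over their backs; the gripper's body (76 mm by 85 mm) begins 54 mm behind the grasp point. The pads swing forward as they close: fully open they stand 13 mm farther back than shut.
Start: joints at [65.048, 17.813, 0.802, 86.603, -0.252, 75.585, -1.558], TCP at [0.211, -0.508, 0.405] pointing down, gripper open.
Joint ranges: [-154.91, 154.91], [-16.99, 109.72], [-72.82, 74.43], [7.12, 147.25], [-82.49, 262.49], [11.32, 116.49], [-174.64, 174.64]. Speed limits (degrees/s): [159.86, 159.86, 180, 180, 180, 180, 180].

INTERFACE

Orientations are given as a 3x3 rotation matrix whose columns are the frame's x, y, z axes.
In Python, from workcell import * gives the robot as it stands.
- The arm moves only by the shell command python3 -m handwheel 'ROWS' [FORCE]. ROWS is JSON, a list that holds one entry, the list of rows, each a list of 7 numbers: the closure in counts, from 0 (fully open) to 255 (shut), then the shift along the tool's x, y, z in m, then the turn, a rotation vector about the tool's x, y, z in rad. A call has 1 to 12 rows; each row is the pose to reach, as a shift and turn from the pose commanded when the call began, along the tool's axes at that moment; what a row does not reach only later rows make up. A row lasts 1/10 s, in which the tool goes at most 50 mm and 8.59 degrees, less where a joint would pass 70% of its speed; a pose out of reach is approached as far as the arm can. A call with a gripper value outside its range is refused whole. The fingers move at their own pace and stop on an object; FORCE is the grip in N (left out, the last holds). Time passes only in rows, so rows that repeat a pose let the fingers close. It gives the time, the measured TCP pose, the force, the opening and the grip force at its end, in the units of the state.
- sense(): the state, without advancing time (a new reading comes with each control period).
- snapshot(name): name is "side" or "top"; returns (picture, depth): 480x640x3 uint8, blue, green, red; 480x640 float32, m along the optical axis (not along the pixel's ray), 0 where there is no reading.
- camera_params(name): a dict with "fx", "fy", "cx", "cy" (pixels), "dist" ([k1, k2, p1, p2, k3] as OpenCV has them; the pictures are not rectified), "camera_from_world" (4x4, takes a point from world to camera coordinates). Camera axes: x right, y down, z forward; pixel columns grow to the right and rows downward; lengths in m; the calibration is good to about 2 mm. A picture is of the moment at which its call begins. camera_params takes no time and is no camera call.
- finish_job(): hands the job in; it is judged then, once.
Trained networks look in the newest picture that a camera, given by its name, has taken for a name from the list of things; names that differ only in an ending like _2 or _b are one class to them, and where a whole thing is asked for, a point or a joint stands for the part that bears it (a point fixed in the world has none). Each returns a list of dicts, best first, with "score" (0 to 1); they miss things now and then, are a little off and sometimes report something else, mostly with a low value. They report only what shows in the picture. A call takes as long as a camera call. They do not tell look-alikes from the thing itself.
- look_for(camera, name): "xy" ([column, row] in pixels, amid what is visible of it).
- landmark_of(camera, name): "xy" ([column, row] in pixels: a listed point, or the origin of a listed thing).
The state is a dict: "clock": time; "joint_pos": joint angles; "joint_vel": joint speeds; "effort": joint torques, N m; "ee_pos": TCP position; "tool_rot": TCP orientation; "contact_force": force on the tool from outside, world axes, zero at the start; "ft_torque": the same for the moment, N m; "gripper_width": opening from 0.0 (shut) to 1.0 (fully open); "grip_force": force on a finger pad.
Only numpy, scipy, OpenCV 4.12 (cv2) and the standard library are available. Lean on these libraries where they do the work, as an engineer would, in place of code of your own. Each camera call takes 0.05 s, during which the arm holds its last target. There are 200 camera calls.

## Working session

There is one attempt and no reset: what is moved stays moved. The work goes in short steps, Python scripts to look and compute and a shell command to move; the robot and the scene stay as the last step left them, time stands still between calls to the robot, and variables do not carry over. Pictures are saved under pics/ and viewed, at most 10 in all, crops included, and the job is handed in when it is done.

```bash
mkdir -p pics
cat > h.py <<'E'
from workcell import *
import numpy as np, cv2
def K(n):
    p=camera_params(n); return np.array([[p['fx'],0,p['cx']],[0,p['fy'],p['cy']],[0,0,1.]]),np.array(p['dist']),np.array(p['camera_from_world'])
def ray(n,xy):
    k,d,T=K(n); u=cv2.undistortPoints(np.array([[xy]],float),k,d)[0,0]
    R=T[:3,:3]; return -R.T@T[:3,3], R.T@np.array([u[0],u[1],1.])
def at_z(n,xy,z):
    o,r=ray(n,xy); return o+r*(z-o[2])/r[2]
def at_d(n,xy,d):
    o,r=ray(n,xy); return o+r*d
def proj(n,P):
    k,d,T=K(n); P=np.atleast_2d(np.array(P,float))
    return cv2.projectPoints(P,cv2.Rodrigues(T[:3,:3])[0],T[:3,3],k,d)[0][:,0]
def cloud(n,dep):
    k,d,T=K(n); v,u=np.mgrid[:480,:640]; 
    q=cv2.undistortPoints(np.stack([u.ravel(),v.ravel()],1)[:,None].astype(float),k,d)[:,0].reshape(480,640,2)
    c=np.dstack([q*dep[...,None],dep]); return (c-T[:3,3])@T[:3,:3]
E
python3 - <<'E'
from h import *
np.set_printoptions(precision=4,suppress=True)
s=sense(); print(s)
for n in("side","top"):
    p,d=snapshot(n); cv2.imwrite(f"pics/{n}0.png",p); np.savez(f"{n}0.npz",p=p,d=d)
    print(n,"campos",ray(n,(320,240)))
    for t,z in(("probe_head",.171),("stand_socket",.138),("guide_mouth",.126),("probe_other",.016),("probe_tip",.016)):
        for r in landmark_of(n,t)[:3]: print(t,r['score'],np.round(r['xy'],1),at_z(n,r['xy'],z))
E
```

```text
{'clock': 0.0, 'joint_pos': array([65.0473, 17.8622,  0.7988, 86.6921, -0.2522, 75.5854, -1.5578]), 'joint_vel': array([ 0.0028, -0.0081,  0.1163, -0.029 ,  0.0356,  0.0136, -0.0832]), 'effort': array([ -0.0004, -37.9908,   0.1457, -23.0592,   0.0121,   0.0137,
        -0.    ]), 'ee_pos': array([ 0.211 , -0.5076,  0.4036]), 'tool_rot': array([[ 0.9234,  0.3838, -0.001 ],
       [ 0.3838, -0.9234,  0.0022],
       [-0.0001, -0.0024, -1.    ]]), 'contact_force': array([ 0.0563, -0.0996,  0.6126]), 'ft_torque': array([ 0.012 ,  0.0547, -0.0142]), 'grip_force': 0.0, 'gripper_width': 1.000143578114953}
side campos (array([0.444 , 0.9627, 0.8369]), array([ 0.0939, -0.8247, -0.5578]))
probe_head 0.65 [347.7 275.4] [0.4725 0.12   0.171 ]
stand_socket 0.72 [347.8 288.5] [0.4701 0.1289 0.138 ]
stand_socket 0.59 [234.3 418.6] [0.6435 0.5068 0.138 ]
guide_mouth 0.79 [315.2 231.7] [ 0.5829 -0.1296  0.126 ]
guide_mouth 0.55 [291.4 190.6] [ 0.696  -0.3738  0.126 ]
probe_other 0.64 [348.6 290.1] [ 0.472 -0.01   0.016]
top campos (array([ 0.4192, -0.0627,  1.131 ]), array([ 0.1238, -0.008 , -0.9923]))
probe_head 0.73 [233.  267.7] [0.4735 0.1185 0.171 ]
stand_socket 0.71 [231.8 272.5] [0.4645 0.127  0.138 ]
stand_socket 0.68 [225.3 182.5] [0.6723 0.1517 0.138 ]
guide_mouth 0.76 [347.3 228.3] [ 0.5734 -0.1335  0.126 ]
guide_mouth 0.65 [378.7 323.7] [ 0.3577 -0.2071  0.126 ]
guide_mouth 0.61 [444.9 187.2] [ 0.676  -0.3603  0.126 ]
probe_other 0.79 [163.3 270.2] [0.4722 0.3231 0.016 ]
probe_tip 0.63 [349.3 226.2] [ 0.5959 -0.1463  0.016 ]
```

View pics/side0.png

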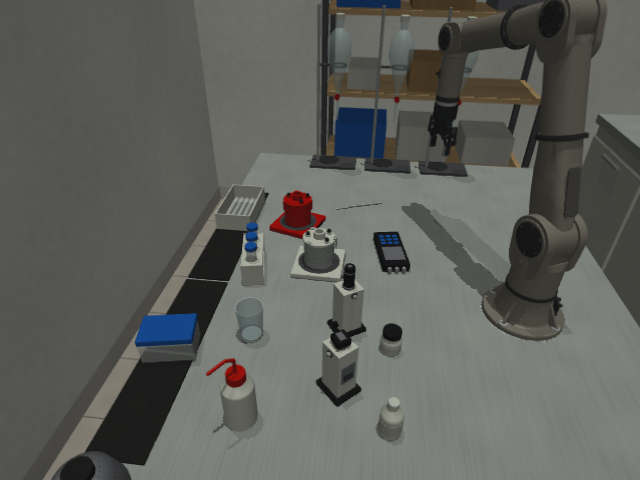

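View pics/top0.png

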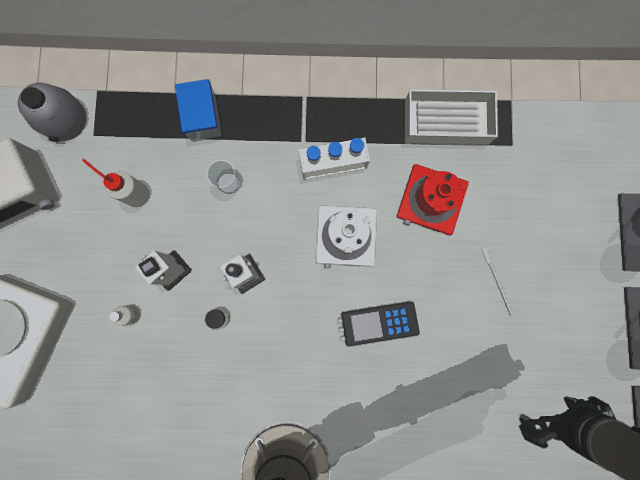

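The top view shows the target probe (tall round head) at about (235,268), the other probe (square head) at (150,266), the white vessel at (348,230) and the red decoy at (440,190). In the side view the head is at (349,272) and the sleeve at (318,232). The two cameras differ by up to 9 mm on the sleeve, so I'll refine it with depth.

Run:
```python
from h import *
from scipy.optimize import least_squares
np.set_printoptions(precision=4,suppress=True)
def circ(P,r):
    f=least_squares(lambda c:np.hypot(P[:,0]-c[0],P[:,1]-c[1])-r,P.mean(0)[:2],loss='soft_l1',f_scale=.001); return f.x,np.sqrt(np.mean(f.fun**2))
ims={}
for n in("side","top"):
    z=np.load(n+"0.npz"); C=cloud(n,z['d']); ok=z['d']>0
    def near(c,R,lo,hi): 
        return C[ok&(np.hypot(C[...,0]-c[0],C[...,1]-c[1])<R)&(C[...,2]>lo)&(C[...,2]<hi)]
    for nm,c,R,bands in(("head",(.473,.119),.03,((.15,.188),(.189,.2))),("stand",(.47,.125),.045,((.134,.141),)),("sleeve",(.578,-.131),.03,((.110,.122),(.123,.131)))):
        for lo,hi in bands:
            P=near(c,R,lo,hi)
            if len(P)<4: print(n,nm,lo,len(P));continue
            o=''
            if (nm,lo) in(("head",.15),("sleeve",.110)): o=circ(P,.014 if nm=="head" else .018)
            print(n,nm,lo,len(P),P.mean(0),P.min(0),P.max(0),o)
t=cv2.imread("pics/top0.png"); s=cv2.imread("pics/side0.png")
a=cv2.resize(t[185:285,215:385],(800,470),interpolation=cv2.INTER_CUBIC); cv2.imwrite("pics/topc.png",a)
b=cv2.resize(s[215:315,275:385],(660,600),interpolation=cv2.INTER_CUBIC); cv2.imwrite("pics/sidec.png",b)
```

```text
side head 0.15 141 [0.4703 0.13   0.1702] [0.4567 0.1204 0.1509] [0.484  0.1357 0.188 ] (array([0.4704, 0.1191]), np.float64(0.001316258710634375))
side head 0.189 83 [0.4708 0.1247 0.1963] [0.4581 0.1078 0.1893] [0.4843 0.1354 0.2   ] 
side stand 0.134 239 [0.4699 0.1285 0.1376] [0.4334 0.0932 0.134 ] [0.5076 0.1555 0.141 ] 
side sleeve 0.11 69 [ 0.5782 -0.1314  0.1164] [ 0.5573 -0.1517  0.1101] [ 0.6078 -0.116   0.1216] (array([ 0.5765, -0.1346]), np.float64(0.0048701886445565645))
side sleeve 0.123 47 [ 0.5732 -0.1352  0.1255] [ 0.5576 -0.153   0.1233] [ 0.5906 -0.118   0.1286] 
top head 0.15 42 [0.4677 0.1072 0.1681] [0.4562 0.1027 0.1503] [0.4829 0.1211 0.1868] (array([0.4702, 0.1175]), np.float64(0.0005968233054309646))
top head 0.189 133 [0.4693 0.1168 0.1971] [0.4565 0.1032 0.1899] [0.4823 0.1305 0.2   ] 
top stand 0.134 369 [0.4695 0.115  0.1372] [0.4343 0.0812 0.134 ] [0.5071 0.1546 0.1409] 
top sleeve 0.11 40 [ 0.5821 -0.1348  0.1162] [ 0.5518 -0.1539  0.1101] [ 0.6064 -0.1033  0.122 ] (array([ 0.5831, -0.1348]), np.float64(0.007817127341619216))
top sleeve 0.123 88 [ 0.573  -0.1394  0.1253] [ 0.5557 -0.1562  0.123 ] [ 0.5889 -0.1212  0.1297]
```

View pics/topc.png

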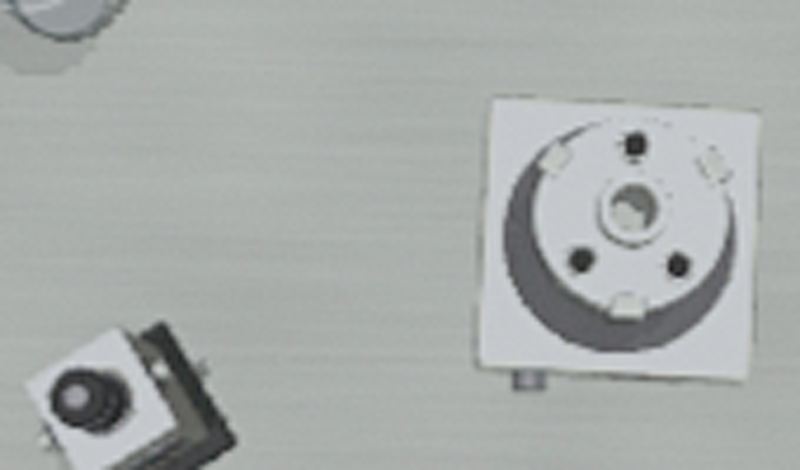

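View pics/sidec.png

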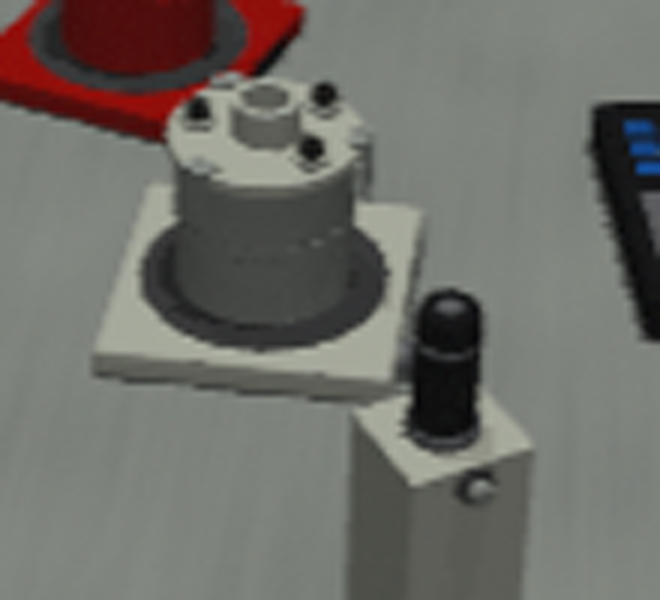

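```bash
python3 -m handwheel '[[[0,0.02,-0.02,0,0,0,0],[0,0.05,-0.05,0,0,0,0],[0,0.08,-0.08,0,0,0,0],[0,0.11,-0.11,0,0,0,0],[0,0.14,-0.14,0,0,0,0],[0,0.17,-0.17,0,0,0,0],[0,0.20,-0.20,0,0,0,0],[0,0.23,-0.23,0,0,0,0],[0,0.26,-0.26,0,0,0,0],[0,0.29,-0.29,0,0,0,0],[0,0.32,-0.32,0,0,0,0],[0,0.35,-0.35,0,0,0,0]]]'
python3 -m handwheel '[[[0,0.03,-0.03,0,0,0,0],[0,0.06,-0.06,0,0,0,0],[0,0.09,-0.09,0,0,0,0],[0,0.115,-0.115,0,0,0,0],[0,0.129,-0.128,0,0,0,0],[0,0.129,-0.128,0,0,0,0],[0,0.129,-0.128,0,0,0,0]]]'
python3 - <<'E'
from h import *
np.set_printoptions(precision=4,suppress=True)
s=sense();R=s['tool_rot'];print(s['clock'],s['ee_pos'],R,s['contact_force'])
print(R.T@(np.array([.470,.118,.326])-s['ee_pos']))
E
```

```text
clock: 1.8
ee_pos: [0.4002, -0.0487, 0.4051]
tool_rot: [[0.924, 0.383, 0.001], [0.383, -0.924, -0.001], [0.001, 0.001, -1.0]]
contact_force: [0.6, -0.4, 0.3]
gripper_width: 1.002
grip_force: 0.0
clock: 2.5
ee_pos: [0.4699, 0.117, 0.4045]
tool_rot: [[0.923, 0.384, -0.001], [0.384, -0.923, -0.001], [-0.001, 0.001, -1.0]]
contact_force: [-0.5, -0.5, -0.4]
gripper_width: 0.998
grip_force: 0.0
2.5 [0.4699 0.117  0.4045] [[ 0.9233  0.3841 -0.0006]
 [ 0.3841 -0.9233 -0.0009]
 [-0.0009  0.0006 -1.    ]] [-0.5168 -0.4864 -0.3766]
[ 0.0006 -0.001   0.0785]
```

```bash
python3 -m handwheel '[[[0,0.001,-0.001,0.02,0,0,0],[0,0.001,-0.001,0.04,0,0,0],[0,0.001,-0.001,0.06,0,0,0],[0,0.001,-0.001,0.072,0,0,0],[0,0.001,-0.001,0.0785,0,0,0],[0,0.001,-0.001,0.0785,0,0,0],[0,0.001,-0.001,0.0785,0,0,0]]]' 30
python3 - <<'E'
from h import *
s,_=snapshot("side");t,_=snapshot("top")
a=cv2.resize(s[215:315,290:400],(400,364),interpolation=cv2.INTER_CUBIC);b=cv2.resize(t[215:315,180:290],(400,364),interpolation=cv2.INTER_CUBIC)
cv2.imwrite("pics/pre.png",np.hstack([a,b]))
E
```

```text
clock: 3.2
ee_pos: [0.4708, 0.1185, 0.3269]
tool_rot: [[0.924, 0.383, 0.001], [0.383, -0.924, 0.0], [0.001, 0.0, -1.0]]
contact_force: [0.2, -0.3, 1.0]
gripper_width: 1.0
grip_force: 0.0
```

View pics/pre.png

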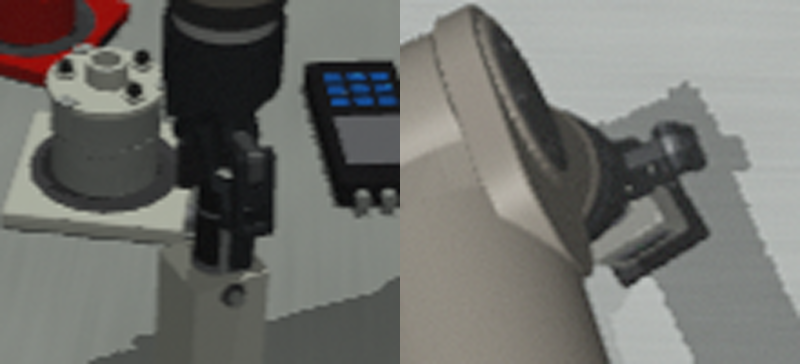

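The side half shows the head standing between the open fingers, with the tips above the stand. I'll close gently and check the side load.

```bash
python3 -m handwheel '[[[255,0,0,0,0,0,0],[255,0,0,0,0,0,0],[255,0,0,0,0,0,0],[255,0,0,0,0,0,0],[255,0,0,0,0,0,0],[255,0,0,0,0,0,0],[255,0,0,0,0,0,0],[255,0,0,0,0,0,0],[255,0,0,0,0,0,0],[255,0,0,0,0,0,0]]]' 30
```

```text
clock: 4.3
ee_pos: [0.4706, 0.1188, 0.3264]
tool_rot: [[0.923, 0.384, 0.0], [0.384, -0.923, 0.0], [0.0, -0.0, -1.0]]
contact_force: [-0.9, 0.9, 2.5]
gripper_width: 0.325
grip_force: 29.7
```

Width is 28 mm and the side load is small. I'll firm the grip and pull straight up.

```bash
python3 -m handwheel '[[[255,0,0,0,0,0,0],[255,0,0,0,0,0,0],[255,0,0,0,0,0,0],[255,0,0,-0.002,0,0,0],[255,0,0,-0.004,0,0,0],[255,0,0,-0.006,0,0,0],[255,0,0,-0.008,0,0,0],[255,0,0,-0.010,0,0,0],[255,0,0,-0.012,0,0,0]]]' 90
python3 -m handwheel '[[[255,0,0,-0.008,0,0,0],[255,0,0,-0.016,0,0,0],[255,0,0,-0.024,0,0,0],[255,0,0,-0.034,0,0,0],[255,0,0,-0.044,0,0,0],[255,0,0,-0.054,0,0,0],[255,0,0,-0.064,0,0,0],[255,0,0,-0.074,0,0,0],[255,0,0,-0.084,0,0,0],[255,0,0,-0.094,0,0,0],[255,0,0,-0.094,0,0,0]]]'
```

```text
clock: 5.2
ee_pos: [0.4704, 0.119, 0.3389]
tool_rot: [[0.923, 0.384, -0.0], [0.384, -0.923, 0.0], [-0.0, -0.0, -1.0]]
contact_force: [-1.1, 0.0, -1.6]
gripper_width: 0.313
grip_force: 90.2
clock: 6.3
ee_pos: [0.4709, 0.1189, 0.4339]
tool_rot: [[0.923, 0.384, 0.003], [0.384, -0.923, 0.001], [0.003, 0.001, -1.0]]
contact_force: [1.1, 0.4, -1.0]
gripper_width: 0.313
grip_force: 90.2
```

```bash
python3 -m handwheel '[[[255,0,0,-0.012,0,0,0],[255,0,0,-0.024,0,0,0],[255,0,0,-0.036,0,0,0],[255,0,0,-0.048,0,0,0],[255,0,0,-0.058,0,0,0],[255,0,0,-0.058,0,0,0],[255,0,0,-0.058,0,0,0]]]'
python3 - <<'E'
from h import *
np.set_printoptions(precision=4,suppress=True)
s=sense();R=s['tool_rot'];e=s['ee_pos'];print(e,R)
print("move to vessel, tool axes",R.T@(np.array([.573,-.1375,e[2]])-e))
p,d=snapshot("side");cv2.imwrite("pics/side1.png",p)
for t in("probe_tip","probe_shoulder","probe_head"):
    print(t,[(r['score'],np.round(r['xy'],1)) for r in landmark_of("side",t)[:2]])
# expected
print(proj("side",[[e[0],e[1],e[2]-.155-.155+.0],[e[0],e[1],e[2]-.21],[e[0],e[1],e[2]-.155]]))
cv2.imwrite("pics/lift.png",cv2.resize(p[180:320,290:430],(600,600),interpolation=cv2.INTER_CUBIC))
E
```

```text
clock: 7.0
ee_pos: [0.4705, 0.1186, 0.4902]
tool_rot: [[0.923, 0.384, 0.0], [0.384, -0.923, -0.0], [0.0, 0.0, -1.0]]
contact_force: [0.8, -0.7, -1.4]
gripper_width: 0.311
grip_force: 90.2
[0.4705 0.1186 0.4902] [[ 0.9234  0.3838  0.    ]
 [ 0.3838 -0.9234 -0.    ]
 [ 0.      0.     -1.    ]]
move to vessel, tool axes [-0.0036  0.2759  0.    ]
probe_tip [(0.79, array([349.8, 272.2])), (0.4, array([350.1, 272.8]))]
probe_shoulder [(0.57, array([350.4, 234.8]))]
probe_head [(0.84, array([351.7, 219.3])), (0.57, array([344.5, 324.8]))]
[[348.7338 272.0843]
 [350.7628 237.0515]
 [351.9805 216.0598]]
```

View pics/lift.png

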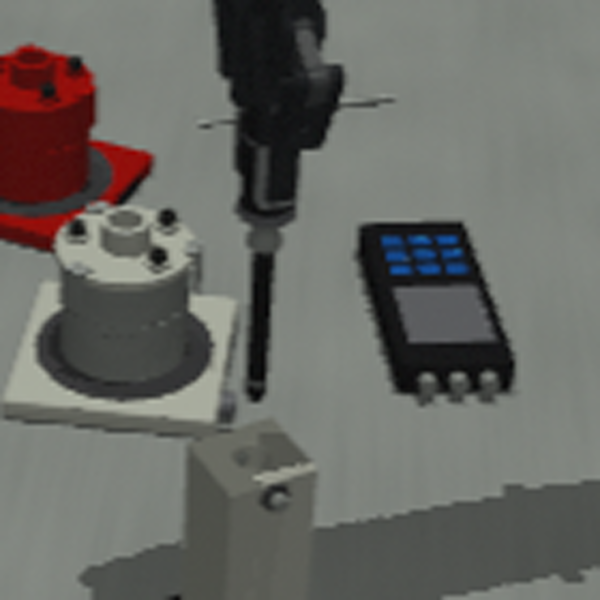

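The probe is clear of the stand and hangs upright; the tip is at crop (255,395), as expected. Now I'll move it over the sleeve.

```bash
python3 -m handwheel '[[[255,0,0.015,0,0,0,0],[255,-0.001,0.04,0,0,0,0],[255,-0.001,0.07,0,0,0,0],[255,-0.002,0.10,0,0,0,0],[255,-0.002,0.13,0,0,0,0],[255,-0.003,0.16,0,0,0,0],[255,-0.003,0.19,0,0,0,0],[255,-0.004,0.22,0,0,0,0],[255,-0.004,0.245,0,0,0,0],[255,-0.004,0.265,0,0,0,0],[255,-0.004,0.276,0,0,0,0]]]'
python3 -m handwheel '[[[255,0,0,0,0,0,0],[255,0,0,0,0,0,0],[255,0,0,0,0,0,0],[255,0,0,0,0,0,0]]]'
python3 - <<'E'
from h import *
np.set_printoptions(precision=4,suppress=True)
e=sense()['ee_pos'];print(e)
ps=[]
for n in("side","top"):
    p,d=snapshot(n);ps.append(p)
    for t in("probe_tip","probe_shoulder","guide_mouth"):
        print(n,t,[(r['score'],np.round(r['xy'],1)) for r in landmark_of(n,t)[:2]])
    print("exp tip, shoulder, mouth",proj(n,[[e[0],e[1],e[2]-.31],[e[0],e[1],e[2]-.21],[e[0],e[1],.126]]))
a=cv2.resize(ps[0][150:270,265:365],(480,576),interpolation=cv2.INTER_CUBIC);b=cv2.resize(ps[1][190:290,310:365],(317,576),interpolation=cv2.INTER_CUBIC)
cv2.imwrite("pics/over.png",np.hstack([a,b])); np.savez("over.npz",s=ps[0],t=ps[1])
E
```

```text
clock: 8.3
ee_pos: [0.573, -0.1403, 0.4891]
tool_rot: [[0.925, 0.381, -0.002], [0.381, -0.925, -0.001], [-0.002, -0.0, -1.0]]
contact_force: [0.3, -0.1, -2.2]
gripper_width: 0.313
grip_force: 90.2
clock: 8.7
ee_pos: [0.5725, -0.1362, 0.4906]
tool_rot: [[0.923, 0.386, 0.0], [0.386, -0.923, 0.0], [0.001, -0.0, -1.0]]
contact_force: [-0.0, 0.2, -1.5]
gripper_width: 0.312
grip_force: 90.2
[ 0.5725 -0.1362  0.4906]
side probe_tip [(0.79, array([312.2, 215.7]))]
side probe_shoulder [(0.69, array([319.1, 184.4])), (0.48, array([239.4, 415.9]))]
side guide_mouth [(0.66, array([292.3, 191.8])), (0.65, array([321. , 230.6]))]
exp tip, shoulder, mouth [[319.1441 214.7074]
 [319.4526 183.2579]
 [318.9867 230.7399]]
top probe_tip []
top probe_shoulder [(0.56, array([336.5, 164.4]))]
top guide_mouth [(0.73, array([442.4, 187.9])), (0.71, array([348. , 226.2]))]
exp tip, shoulder, mouth [[350.3695 225.0071]
 [354.4111 217.0062]
 [348.4959 228.7169]]
```

View pics/over.png

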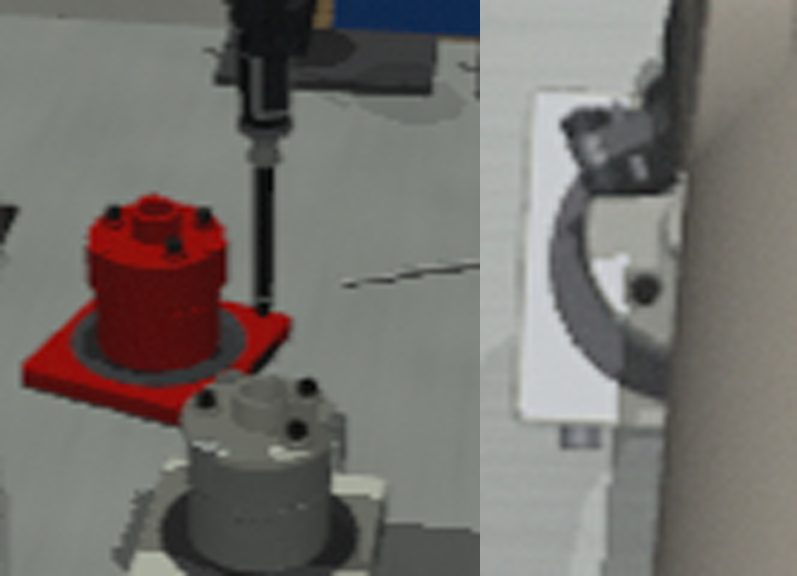

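The stem hangs just above and behind the sleeve in the side view: stem at about crop x 263, sleeve centre at about 260. The arm hides the sleeve from the top camera. I'll pin the vessel centre down from the first pictures, using the stoppers, pot wall and bore, and the side camera's bias from the stem it sees now.

Run:
```python
from h import *
from scipy.optimize import least_squares
np.set_printoptions(precision=4,suppress=True)
def circ(P,r,g):
    f=least_squares(lambda c:np.hypot(P[:,0]-c[0],P[:,1]-c[1])-r,g,loss='soft_l1',f_scale=.001); return f.x,len(P),np.median(abs(f.fun))
g=np.array([.573,-.137])
for n in("side","top"):
    z=np.load(n+"0.npz"); C=cloud(n,z['d']); im=z['p'].astype(float).max(2); rr=np.hypot(C[...,0]-g[0],C[...,1]-g[1])
    w=C[(rr<.056)&(rr>.038)&(C[...,2]>.035)&(C[...,2]<.085)]
    print(n,"pot wall",circ(w,.045,g))
    w=C[(rr<.056)&(rr>.042)&(C[...,2]>.096)&(C[...,2]<.103)]
    print(n,"lid wall",circ(w,.049,g))
    m=((im<90)&(C[...,2]>.1)&(rr<.048)&(rr>.022)).astype(np.uint8)
    k,l,st,ce=cv2.connectedComponentsWithStats(m)
    pts=[at_z(n,np.average(np.argwhere(l==i)[:,::-1],axis=0,weights=120-im[l==i]),.114) for i in range(1,k) if st[i,4]>4]
    print(n,"stoppers",np.array(pts)[:,:2],np.mean(pts,0)[:2])
    # ring edge overlay error: fit mouth centre by edge strength of circles r=18 (outer) 12 (inner)
    gi=cv2.resize(z['p'],None,fx=1,fy=1).mean(2).astype(np.float32); a=np.linspace(0,2*np.pi,72,endpoint=False)
    def samp(c,r): 
        q=proj(n,np.c_[c[0]+r*np.cos(a),c[1]+r*np.sin(a),np.full(72,.126)]).astype(np.float32)
        return cv2.remap(gi,q[:,0].reshape(1,-1),q[:,1].reshape(1,-1),cv2.INTER_LINEAR)[0]
    best=max((samp(c,.015).mean()-samp(c,.009).mean()*.5-samp(c,.0205).mean()*.5,*c) for c in((g[0]+i*5e-4,g[1]+j*5e-4) for i in range(-16,17) for j in range(-16,17)))
    print(n,"ring",best)
p,d=snapshot("side"); C=cloud("side",d); e=sense()['ee_pos']; rr=np.hypot(C[...,0]-e[0],C[...,1]-e[1])
for lo,hi in((.19,.22),(.22,.25),(.25,.275)):
    w=C[(rr<.015)&(C[...,2]>lo)&(C[...,2]<hi)]; print("stem",lo,circ(w,.006,e[:2]),w[:,:2].mean(0))
w=C[(rr<.02)&(C[...,2]>.305)&(C[...,2]<.35)];
zz=C[rr<.012][:,2]; print("tip z",np.sort(zz[(zz>.14)])[:6],e)
```

```text
side pot wall (array([ 0.5744, -0.1369]), 402, np.float64(0.0012820819356739455))
side lid wall (array([ 0.5749, -0.1378]), 54, np.float64(0.0015745088614662582))
side stoppers [[ 0.5467 -0.1613]
 [ 0.607  -0.1388]
 [ 0.5478 -0.1122]] [ 0.5672 -0.1374]Traceback (most recent call last):
  File "<stdin>", line 22, in <module>
  File "<stdin>", line 22, in <genexpr>
  File "<stdin>", line 20, in samp
  File "h.py", line 13, in proj
    k,d,T=K(n); P=np.atleast_2d(np.array(P,float))
          ~^^^
  File "h.py", line 4, in K
    p=camera_params(n); return np.array([[p['fx'],0,p['cx']],[0,p['fy'],p['cy']],[0,0,1.]]),np.array(p['dist']),np.array(p['camera_from_world'])
ValueError: time passes only in moves, steps and waits
```

```bash
sed -i 's/^def K(n):/import functools\n@functools.lru_cache(None)\ndef K(n):/' h.py
python3 - <<'E'
from h import *
from scipy.optimize import least_squares
np.set_printoptions(precision=4,suppress=True)
def circ(P,r,g):
    f=least_squares(lambda c:np.hypot(P[:,0]-c[0],P[:,1]-c[1])-r,g,loss='soft_l1',f_scale=.001); return f.x,len(P),np.median(abs(f.fun))
g=np.array([.573,-.137])
for n in("side","top"):
    z=np.load(n+"0.npz"); C=cloud(n,z['d']); rr=np.hypot(C[...,0]-g[0],C[...,1]-g[1])
    w=C[(rr<.056)&(rr>.042)&(C[...,2]>.090)&(C[...,2]<.103)]
    print(n,"lid wall",circ(w,.049,g))
    gi=z['p'].mean(2).astype(np.float32); a=np.linspace(0,2*np.pi,72,endpoint=False)
    def samp(c,r,h=.126): 
        q=proj(n,np.c_[c[0]+r*np.cos(a),c[1]+r*np.sin(a),np.full(72,h)]).astype(np.float32)
        return cv2.remap(gi,q[:,0].reshape(1,-1),q[:,1].reshape(1,-1),cv2.INTER_LINEAR)[0]
    G=[(g[0]+i*5e-4,g[1]+j*5e-4) for i in range(-16,17) for j in range(-16,17)]
    print(n,"bore",max((samp(c,.0145).mean()-samp(c,.0095).mean(),*c) for c in G))
    print(n,"ring",max((samp(c,.015).mean()-samp(c,.009).mean()*.5-samp(c,.0205).mean()*.5,*c) for c in G))
p,d=snapshot("side"); C=cloud("side",d); e=sense()['ee_pos']; rr=np.hypot(C[...,0]-e[0],C[...,1]-e[1])
for lo,hi in((.19,.22),(.22,.25),(.25,.275)):
    w=C[(rr<.015)&(C[...,2]>lo)&(C[...,2]<hi)]; print("stem",lo,circ(w,.006,e[:2]),w[:,:2].mean(0))
zz=C[rr<.012][:,2]; print("tip z",np.sort(zz[(zz>.14)])[:6],e)
E
```

```text
side lid wall (array([ 0.5758, -0.1387]), 99, np.float64(0.0019687043939035087))
side bore (np.float32(46.7269), np.float64(0.573), np.float64(-0.1365))
side ring (np.float32(39.488213), np.float64(0.5725), np.float64(-0.137))
top lid wall (array([ 0.5734, -0.137 ]), 68, np.float64(0.002432130238903315))
top bore (np.float32(65.06984), np.float64(0.5725), np.float64(-0.138))
top ring (np.float32(39.756577), np.float64(0.5734999999999999), np.float64(-0.1385))
stem 0.19 (array([ 0.5733, -0.137 ]), 43, np.float64(0.00047077516853051733)) [ 0.5721 -0.1333]
stem 0.22 (array([ 0.5724, -0.1376]), 34, np.float64(0.0014793296597716498)) [ 0.5719 -0.1324]
stem 0.25 (array([ 0.5738, -0.1364]), 34, np.float64(0.0006704247735797226)) [ 0.5716 -0.1321]
tip z [0.179  0.1805 0.1813 0.1848 0.186  0.1866] [ 0.5727 -0.1378  0.4902]
```

Everything agrees: the mouth is at (0.573, −0.137) and so is the stem, which is vertical to within 1 mm. TCP − tip is 0.310, so I lower 129 mm with a check on the way.

```bash
python3 -m handwheel '[[[255,0,0,0.008,0,0,0],[255,0,0,0.018,0,0,0],[255,0,0,0.028,0,0,0],[255,0,0,0.038,0,0,0],[255,0,0,0.048,0,0,0],[255,0,0,0.048,0,0,0],[255,0,0,0.048,0,0,0]]]'
python3 - <<'E'
from h import *
p,d=snapshot("side"); print(sense()['ee_pos'])
cv2.imwrite("pics/near.png",cv2.resize(p[180:260,285:355],(525,600),interpolation=cv2.INTER_CUBIC))
E
```

```text
clock: 9.85
ee_pos: [0.5727, -0.1378, 0.4419]
tool_rot: [[0.923, 0.384, -0.0], [0.384, -0.923, 0.0], [-0.0, -0.0, -1.0]]
contact_force: [0.0, -1.2, -0.7]
gripper_width: 0.314
grip_force: 90.2
[ 0.57283319 -0.13776135  0.44246146]
```

View pics/near.png

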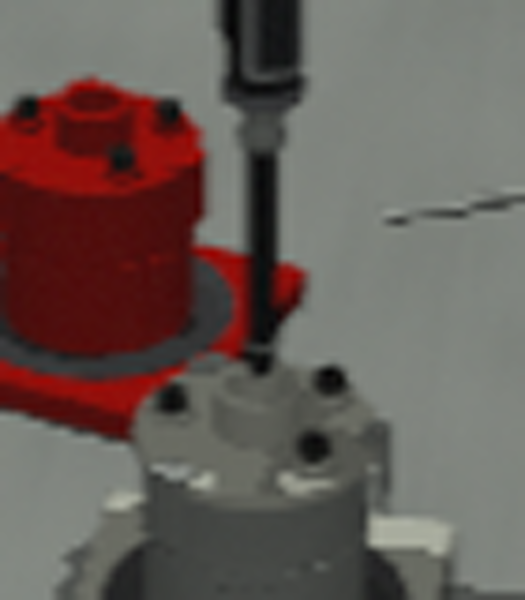

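Side view: the tip is just above the mouth, with the stem at crop x ≈ 262 and the sleeve centre at ≈ 256, which could be a 1–2 mm offset. I'll measure it at sub-pixel level in this one picture.

Run:
```python
from h import *
np.set_printoptions(precision=2,suppress=True,linewidth=150)
p,d=snapshot("side"); e=sense()['ee_pos']; g=p.mean(2); C=cloud("side",d)
z0=np.load("side0.npz")['p'].mean(2)
def cen(v,c,sg): # sub-pixel edges of a bar about column c: strongest gradient each side
    gr=np.diff(v)*sg; 
    def pk(i): 
        y=gr[i-1:i+2]; return i+.5+.5*(y[0]-y[2])/(y[0]-2*y[1]+y[2])
    L=pk(c-8+np.argmin(gr[c-8:c])); R=pk(c+np.argmax(gr[c:c+8])); return L,R,(L+R)/2
print("stem"); 
for r in range(202,222,3): print(r,cen(g[r],320,1),"exp",proj("side",[e[0],e[1],.2])[0,0])
print("sleeve mouth/wall, initial picture & now")
for r in range(229,240,2): print(r,z0[r,308:332].astype(int),g[r,308:332].astype(int))
print(proj("side",[[e[0]+k,e[1],.126] for k in(-.018,-.012,0,.012,.018)]))
print(proj("side",[[e[0],e[1]+k,.126] for k in(-.018,-.012,.012,.018)]))
```

```text
stem
202 (np.float64(317.5123966942149), np.float64(321.4983713355049), np.float64(319.5053840148599)) exp 319.1378375942625
205 (np.float64(317.4916666666667), np.float64(321.18518518518516), np.float64(319.3384259259259)) exp 319.1378375942625
208 (np.float64(317.5175438596491), np.float64(321.1470588235294), np.float64(319.33230134158924)) exp 319.1378375942625
211 (np.float64(317.30054644808746), np.float64(321.21854304635764), np.float64(319.25954474722255)) exp 319.1378375942625
214 (np.float64(317.3452380952381), np.float64(321.2352941176471), np.float64(319.2902661064426)) exp 319.1378375942625
217 (np.float64(317.2769230769231), np.float64(325.3695652173913), np.float64(321.3232441471572)) exp 319.1378375942625
220 (np.float64(317.0869565217391), np.float64(324.61304347826086), np.float64(320.85)) exp 319.1378375942625
sleeve mouth/wall, initial picture & now
229 [ 67  94  99  98  87  88 142 162 146 113  93  90 103 127 154 162 162 164 138  80  27  27  65 112] [ 61  75  77  79  78  78  94 104 101  94  60  21  45  79  87  86  97 106  95  57  19  17  60 113]
231 [ 61 109 151 16
[... 435 characters left out ...]
94  93  91  88  81 141 163 163 164 164 162 163] [ 79  93  86  95 103  87  81  86  88  90  91  92  90  90  88  84  77  79  82  83  83  96 103 103]
237 [163 163 164 163 164 123  85  84  88  89  91  90  91  91  89  85  81  83  90 118 151 163 163 163] [103 103 103 103 103  93  85  86  87  91  90  91  90  89  86  83  78  61  49  60  77  82  82  96]
239 [163 164 163 164 163 164 163 152 113  89  93  96  93  89 100 132  99  38  26  25  46 137 163 163] [103 103 103 103 104 103 103 100  92  89  92  93  90  86  78  80  58  26  15  16  28  69  82  83]
[[325.01 230.9 ]
 [322.98 230.75]
 [318.93 230.46]
 [314.88 230.16]
 [312.85 230.01]]
[[319.66 227.21]
 [319.42 228.29]
 [318.43 232.66]
 [318.17 233.77]]
```

The stem is at column 319.3 and the sleeve wall centre at 318.85, so the stem is about 1 mm toward −x. I'll shift +1 mm in x and lower the remaining 81 mm.

```bash
python3 -m handwheel '[[[255,0.001,0.0005,0,0,0,0],[255,0.001,0.0005,0.008,0,0,0],[255,0.001,0.0005,0.016,0,0,0],[255,0.001,0.0005,0.024,0,0,0],[255,0.001,0.0005,0.032,0,0,0],[255,0.001,0.0005,0.040,0,0,0],[255,0.001,0.0005,0.048,0,0,0],[255,0.001,0.0005,0.056,0,0,0],[255,0.001,0.0005,0.064,0,0,0],[255,0.001,0.0005,0.072,0,0,0],[255,0.001,0.0005,0.078,0,0,0],[255,0.001,0.0005,0.081,0,0,0]]]'
python3 -m handwheel '[[[255,0,0,0,0,0,0],[255,0,0,0,0,0,0],[255,0,0,0,0,0,0],[255,0,0,0,0,0,0],[255,0,0,0,0,0,0],[255,0,0,0,0,0,0]]]'
python3 - <<'E'
from h import *
p,d=snapshot("side"); s=sense(); e=s['ee_pos']; print(s['clock'],e,s['contact_force'])
print("exp shoulder, mouth rows",proj("side",[[e[0],e[1],e[2]-.2104],[.573,-.137,.126]]))
print([(r['score'],r['xy']) for r in landmark_of("side","probe_shoulder")[:2]])
C=cloud("side",d); rr=np.hypot(C[...,0]-e[0],C[...,1]-e[1])
for lo,hi in((.13,.149),(.153,.171),(.173,.179)): print(lo,C[(rr<.018)&(C[...,2]>lo)&(C[...,2]<hi)].mean(0))
cv2.imwrite("pics/in.png",cv2.resize(p[190:260,285:355],(600,600),interpolation=cv2.INTER_CUBIC))
E
```

```text
clock: 11.15
ee_pos: [0.5737, -0.1379, 0.3603]
tool_rot: [[0.923, 0.384, -0.001], [0.384, -0.923, 0.0], [-0.001, -0.001, -1.0]]
contact_force: [-0.6, 0.5, -0.2]
gripper_width: 0.312
grip_force: 90.2
clock: 11.75
ee_pos: [0.5739, -0.1379, 0.3613]
tool_rot: [[0.923, 0.384, 0.0], [0.384, -0.923, -0.0], [0.0, 0.0, -1.0]]
contact_force: [-0.1, 0.5, -1.1]
gripper_width: 0.314
grip_force: 90.2
11.8 [ 0.57385049 -0.13783838  0.36129732] [-0.16767796  0.23437931 -0.37479632]
exp shoulder, mouth rows [[318.67536579 223.20709872]
 [318.86121404 230.59038747]]
[(0.5, [318.9, 222.0])]
0.13 [ 0.5736649  -0.1334458   0.13930549]
0.153 [ 0.57389447 -0.13105781  0.16036217]
0.173 [ 0.5710375  -0.12805449  0.17613582]
```

View pics/in.png

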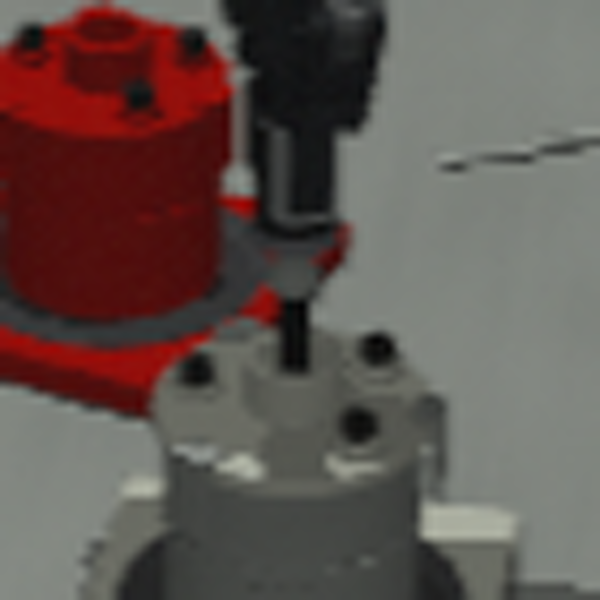

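The stem stands in the bore: stem at crop x ≈ 294, sleeve centre ≈ 292. The shoulder is about 25 mm above the mouth, and there is no contact force. Handing in.

```bash
python3 -c "
from workcell import *
print(finish_job())"
```

```text
the job is handed in; nothing more can be done
None
```

I pulled the round-headed probe from its stand and handed in the job with it held upright in the guide sleeve, within about 1–2 mm of centre by the camera. About 25 mm of stem shows above the mouth, and there was no sign of contact with the vessel.

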